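Seat the keyed post in the stand base

TASK

Set up the lab stand: take the post with the two lugs from the wooden rack and start it leaning in the socket of the blue base, its lower edge first in the mouth, because it fits closely; then straighten it and slide it down. Then turn it while pressing down until its lugs drop into the slot of the ring and it is fully home, and let it go. Leave the plain post and the glassware and bottles where they stand.

Things in the scene. Friction and masses are not known exactly. Their poses are not given: they have to be found in the camera images.
- post_mid (a point): keyed stand post: steel round bar 30 mm in diameter, 120 mm long, 0.25 to 0.5 kg. Point on its axis half-way up, 60 mm above the foot; z runs to its top, x along its two lugs (a half turn looks the same). Starts upright in one hole of the wooden rack. Grip it near the top (15 to 35 mm above this point): lower down, the gripper's palm meets its top
- post_foot (a point): centre of the keyed post's flat, sharp-edged foot; axes as post_mid. The key is a straight bar through the post: two opposite lugs along x, 9 mm wide, 10 mm high, reaching 23 mm from the axis, their undersides 37 mm above the foot
- mouth (a point): centre of the socket's mouth, level with the top of its ring, 62 mm above the table; fixed, z up, x as the base's. Round bore 31 mm in diameter (1 mm wider than the post) without lead-in chamfer, 48 mm deep to a flat floor; outside about 68 mm across
- slot (a point): centre of the slot's floor in the bore, 12 mm below the mouth, axes of the base, NOT of the slot. The top 12 mm of the socket is an aluminium ring with one straight slot across it, 13 mm wide and deep enough for the lugs, clamped at an unknown angle: within 0.6 rad, either way, of this x. See it from above or feel it by turning the post. Lugs on the ring: foot 37 mm below the mouth; home: 48 mm, lugs flush
- stand: heavy fixed blue base plate 130 x 120 x 14 mm with the grey round socket; origin on the bore's axis at the table, the plate's centre 10 mm along +x from it
- rack: fixed wooden rack block 70 x 200 x 32 mm (x, y, z); origin at the centre of its underside. Two round holes 37 mm wide and 24 mm deep lie 50 mm to either side of its centre along its y; one holds the keyed post and the other the plain post, each standing on the hole's floor 8 mm above the table
- plain_mid (a point): a plain steel post without lugs, 22 mm in diameter and 150 mm long, standing upright in the other hole of the rack; point half-way up. Not wanted here
- beaker_mid (a point): small glass beaker 66 mm across and 85 mm high, half-way up its axis; bystander
- flask_mid (a point): conical glass flask 76 mm across the foot and 114 mm high, half-way up its axis; bystander
- jar_mid (a point): amber jar with a black lid, 72 mm across and 120 mm high, half-way up its axis; bystander
- cup_mid (a point): white plastic cup, 68 mm across and 80 mm high, half-way up its axis; bystander
- wash_mid (a point): white plastic bottle with a cap, 60 mm across and 160 mm high, half-way up its axis; bystander
Things that resemble listed ones, but are neither listed nor needed, are in the scene too. Leave any orange or red look-alike of the part that bears post_mid alone.

How it is judged:
By the outcome, as a careful person would: the job done as asked, in the order asked, and still so for the second after the job is handed in, with the robot touching nothing.
It also fails if it takes over 72 s, if anything falls off the work surface, if the arm or the gripper's body presses on something with over 40 N, if the wrist force passes 120 N, or if a joint passes its speed limit or range.

ROBOT

A 6-joint arm with a two-finger parallel gripper is mounted at the origin on the work surface. World frame = base frame: x ahead of the robot, y to its left, z up, the work surface at z = 0. Lengths are in mm, angles in rad, forces in N, time in s.
With the tool pointing down it reaches from about 350 to 775 mm from the base axis. Payload 7.3 kg.
Tool frame: the origin (TCP) lies at the very end of the fingers, on their centre line; the grasp point (between the pads) lies 19 mm behind it; x points along the fingers, z is the direction in which the jaws open and shut, and the axes are right-handed (so a half turn about x gives the same grasp; the last joint's range is limited). The gripper opens to 92 mm and grips with 3 to 60 N. Pads are 19 mm wide; open, the fingers measure 130 mm over their backs; the gripper's body (75 mm by 190 mm) begins 47 mm behind the grasp point.
Start: joints at [-1.381, 0.342, 1.524, -0, 1.275, -0.146], TCP at [173.023, -495.689, 226.741] pointing down, gripper open.
Joint ranges: [-2.53, 2.53], [-0.77, 2.02], [0.04, 2.7], [-1, 4.14], [0.28, 2.66], [-3.11, 3.11]. Speed limits (rad/s): [2.57, 2.57, 3.14, 3.14, 3.14, 3.14].

INTERFACE

Orientations are given as [roll, pitch, yaw] about the fixed x, y, z axes, in that order (R = Rz(yaw) Ry(pitch) Rx(roll)).
In Python, from plant import * gives the robot as it stands.
- The arm moves only by the tool carry_out, never from a script. Its argument "rows" is a list of rows, each a list of 4 numbers: the shift along the world's x, y, z in mm, then the turn about the world's z in degrees. In form: [[x, y, z, twist], ...]. A call has 1 to 20 rows; each row is the pose to reach, as a shift and turn from the pose measured when the call began; what a row does not reach only later rows make up. A row lasts 1/12 s, in which the tool goes at most 41.7 mm and 7.16 degrees, less where a joint would pass 70% of its speed; a pose out of reach is approached as far as the arm can. A call with a gripper value outside its range is refused whole. "hand" is the finger opening in mm, from 0 to 91.8, set as the call begins (left out, the last holds). The fingers move at their own pace and stop on an object; the grip force is fixed at half the most. Time passes only in rows, so rows that repeat a pose let the fingers close. It gives the time, the measured TCP pose, the force and the opening at its end, in the units of the state.
- get_obs(): the state, without advancing time (a new reading comes with each control period).
- capture(name): name is "side" or "top"; returns the picture (420x560x3 uint8, red, green, blue); there is no depth.
- camera_info(name): a dict with "camera_matrix" (3x3 intrinsics, pixels), "pose" (4x4, takes a point from camera to world coordinates). Camera axes: x right, y down, z forward; pixel columns grow to the right and rows downward; lengths in mm; the calibration is good to about 2 mm. A picture is of the moment at which its call begins. camera_info takes no time and is no camera call.
- close_job(): hands the job in, once; it reports no verdict.
The state is a dict: "time": time; "joint_positions": joint angles; "dq": joint speeds; "tau": joint torques, N m; "tool_pos": TCP position; "tcp_rot": TCP orientation; "contact_force": force on the tool from outside, world axes, zero at the start; "moment": the same for the moment, N m; "grip_width": finger opening in mm.
Only numpy, scipy, OpenCV 4.12 (cv2) and the standard library are available. Lean on these libraries where they do the work, as an engineer would, in place of code of your own. Each camera call takes 0.05 s, during which the arm holds its last target. There are 200 camera calls.

## Working session

There is one attempt and no reset: what is moved stays moved. The work goes in short steps, Python scripts to look and compute and a tool call to move; the robot and the scene stay as the last step left them, time stands still between calls to the robot, and variables do not carry over. Pictures are saved under pics/ and viewed, about 8 in all and at most 12, crops included, and the job is handed in when it is done.

Besides the shell and the picture viewer there is one more tool, called as name([rows], argument=value, ...), one row to a line, values as JSON. carry_out: Moves the arm, as the interface text tells. Its arguments: {"type":"object","properties":{"rows":{"type":"array"},"hand":{"type":"number"}},"required":["rows"]}

```bash
mkdir -p pics; ls; python3 - <<'E'
from plant import *
import cv2,numpy as np
o=get_obs(); print({k:np.round(v,3) for k,v in o.items()})
ims=[]
for n in("side","top"):
    im=capture(n); cv2.imwrite(f"pics/{n}0.png",im[:,:,::-1]); i=camera_info(n); print(n,np.round(i["camera_matrix"],1).tolist(),np.round(i["pose"],3).tolist())
E
```

```text
pics
{'time': np.float64(0.0), 'joint_positions': array([-1.381,  0.343,  1.525,  0.   ,  1.275, -0.146]), 'dq': array([ 0.001,  0.001,  0.001, -0.001, -0.002,  0.003]), 'tau': array([ 1.0000e-03, -4.3124e+01, -2.4422e+01,  7.2000e-02,  5.6000e-02,
       -0.0000e+00]), 'tool_pos': array([ 172.938, -495.291,  226.057]), 'tcp_rot': array([2.995, 1.569, 1.76 ]), 'contact_force': array([ 0.355, -0.976,  0.114]), 'moment': array([-0.013, -0.041, -0.007]), 'grip_width': np.float64(91.757)}
side [[411.7, 0.0, 282.3], [0.0, 411.7, 208.9], [0.0, 0.0, 1.0]] [[0.93, -0.215, 0.299, 385.89], [-0.368, -0.563, 0.74, -488.97], [0.01, -0.798, -0.603, 534.113], [0.0, 0.0, 0.0, 1.0]]
top [[383.9, 0.0, 280.6], [0.0, 383.9, 211.8], [0.0, 0.0, 1.0]] [[0.019, -0.986, 0.168, 459.267], [-1.0, -0.02, -0.004, 45.693], [0.007, -0.168, -0.986, 813.178], [0.0, 0.0, 0.0, 1.0]]
```

View pics/side0.png

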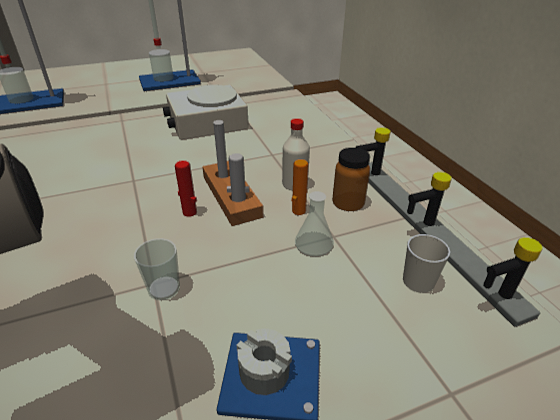

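View pics/top0.png

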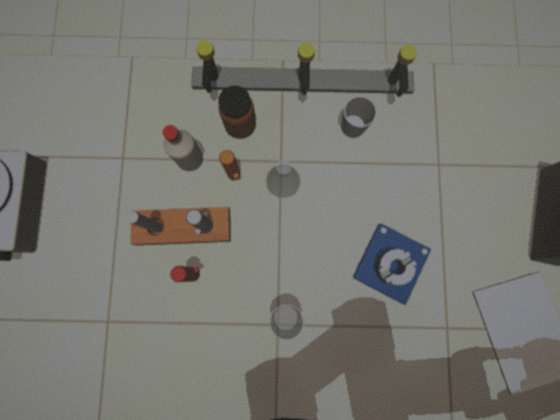

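```bash
cat > h.py <<'E'
from plant import *
import cv2,numpy as np
def ray(n,u,v):
    i=camera_info(n);P=np.array(i["pose"]);d=P[:3,:3]@np.linalg.inv(i["camera_matrix"])@[u,v,1]
    return P[:3,3],d/np.linalg.norm(d)
def plane(n,u,v,z):
    o,d=ray(n,u,v);return o+d*(z-o[2])/d[2]
def proj(n,p):
    i=camera_info(n);P=np.array(i["pose"]);q=np.array(i["camera_matrix"])@(P[:3,:3].T@(np.array(p)-P[:3,3]));return q[:2]/q[2]
def crop(im,x,y,w,h,s):
    return cv2.resize(im[y:y+h,x:x+w,::-1],None,fx=s,fy=s,interpolation=cv2.INTER_CUBIC)
E
python3 - <<'E'
from h import *
s=cv2.imread("pics/side0.png")[:,:,::-1];t=cv2.imread("pics/top0.png")[:,:,::-1]
t2=np.clip(t.astype(float)*1.7,0,255).astype(np.uint8)
a=np.vstack([np.hstack([crop(s,170,110,100,75,4)*1,crop(t2,130,180,100,75,4)]),np.hstack([crop(s,215,325,100,75,4),crop(t2,345,225,100,75,4)])])
cv2.imwrite("pics/c1.png",a)
print(plane("top",195,217,128),plane("top",135,217,158),plane("top",397,267,62),plane("side",264,352,62),plane("side",237,157,128))
print("slot dirs", proj("side",[485,-120,62]))
E
```

```text
[563.61512883 197.25027387 128.        ] [556.93607914 293.79118897 158.        ] [ 483.51060239 -185.2369041    62.        ] [ 484.25165    -188.58293023   62.        ] [566.85875418 198.00144038 128.        ]
slot dirs [248.36143725 312.3872307 ]
```

View pics/c1.png

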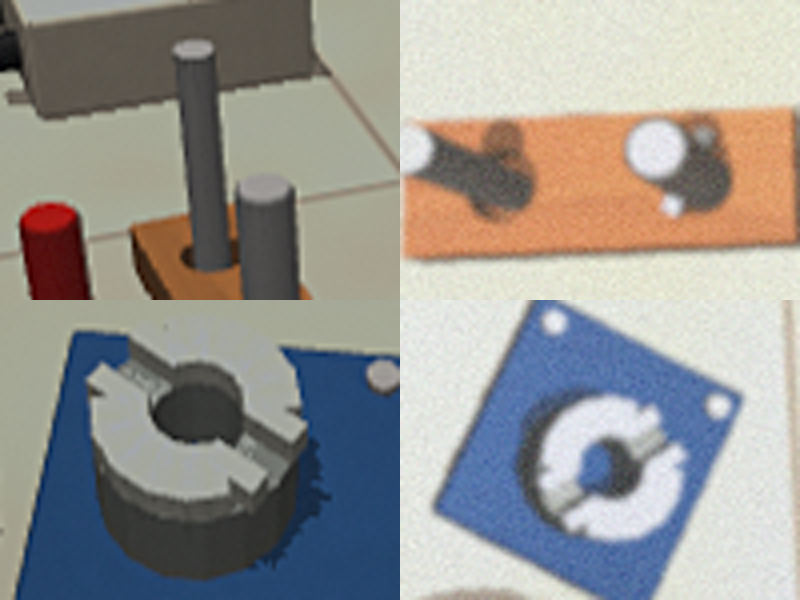

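```bash
python3 - <<'E'
from h import *
for n,x0,y0,w,h in (("side",230,322,70,75),("top",370,240,55,55)):
    im=cv2.imread(f"pics/{n}0.png"); g=im.max(2)[y0:y0+h,x0:x0+w]; sat=(im.max(2).astype(int)-im.min(2))[y0:y0+h,x0:x0+w]
    t=int(cv2.threshold(g,0,255,cv2.THRESH_OTSU)[0]); 
    c0=np.array([484,-187])
    G=[]
    for v in range(h):
        for u in range(w):
            p=plane(n,u+x0,v+y0,62)[:2]; G.append((p[0],p[1],g[v,u],sat[v,u]))
    G=np.array(G); r=np.hypot(*(G[:,:2]-c0).T)
    ring=G[(r<40)&(r>10)]; th=np.percentile(ring[:,2],90)*0.8
    m=(r<40)&(G[:,2]>th)&(G[:,3]<45); P=G[m,:2].astype(np.float32)
    (cx,cy),R=cv2.minEnclosingCircle(P); print(n,"th",th,"circle",cx,cy,R,len(P), "ellipse",cv2.fitEllipse(cv2.convexHull(P)))
    d=G[:,:2]-[cx,cy]; r=np.hypot(*d.T); a=np.degrees(np.arctan2(d[:,1],d[:,0]))
    s=(r>20)&(r<31)
    print([(k,int(G[s&(a>=k)&(a<k+10),2].mean())) for k in range(-180,180,10)])
# lugs and tops
for u,v,z in ((206,213.75,55),(198,231.2,55),(194,217.2,128)): print("top",plane("top",u,v,z))
print(plane("side",236.5,157,128))
# base plate screws (top of plate 14mm) in top
for q in((554,322),(718,405)): print("screw",plane("top",345+(q[0]-400)/4,225+(q[1]-300)/4,14))
E
```

```text
Traceback (most recent call last):
  File "h.py", line 7, in plane
    o,d=ray(n,u,v);return o+d*(z-o[2])/d[2]
        ~~~^^^^^^^
  File "h.py", line 4, in ray
    i=camera_info(n);P=np.array(i["pose"]);d=P[:3,:3]@np.linalg.inv(i["camera_matrix"])@[u,v,1]
ValueError: time passes only in moves, steps and waits
```

```bash
sed -i 's/^def ray/_ci={n:camera_info(n) for n in ("side","top")}\ndef ray/; s/i=camera_info(n)/i=_ci[n]/' h.py; cat > m.py <<'E'
from h import *
for n,x0,y0,w,h in (("side",230,322,70,75),("top",370,240,55,55)):
    im=cv2.imread(f"pics/{n}0.png"); g=im.max(2)[y0:y0+h,x0:x0+w]; sat=(im.max(2).astype(int)-im.min(2))[y0:y0+h,x0:x0+w]
    c0=np.array([484,-187])
    G=[]
    for v in range(h):
        for u in range(w):
            p=plane(n,u+x0,v+y0,62)[:2]; G.append((p[0],p[1],g[v,u],sat[v,u]))
    G=np.array(G); r=np.hypot(*(G[:,:2]-c0).T)
    ring=G[(r<40)&(r>10)]; th=np.percentile(ring[:,2],90)*0.8
    m=(r<40)&(G[:,2]>th)&(G[:,3]<45); P=G[m,:2].astype(np.float32)
    (cx,cy),R=cv2.minEnclosingCircle(P); print(n,"th",th,"circle",cx,cy,R,len(P), "ellipse",cv2.fitEllipse(cv2.convexHull(P)))
    d=G[:,:2]-[cx,cy]; r=np.hypot(*d.T); a=np.degrees(np.arctan2(d[:,1],d[:,0]))
    s=(r>20)&(r<31)
    print([(k,int(G[s&(a>=k)&(a<k+10),2].mean())) for k in range(-180,180,10)])
for u,v,z in ((206,213.75,55),(198,231.2,55),(194,217.2,128)): print("top",plane("top",u,v,z))
print(plane("side",236.5,157,128))
for q in((554,322),(718,405)): print("screw",plane("top",345+(q[0]-400)/4,225+(q[1]-300)/4,14))
E
python3 m.py
```

```text
side th 136.0 circle 485.63153076171875 -184.28878784179688 37.73952102661133 1406 ellipse ((486.04241943359375, -183.8127899169922), (72.29846954345703, 73.56668853759766), 11.048334121704102)
[(-180, 168), (-170, 167), (-160, 168), (-150, 167), (-140, 167), (-130, 167), (-120, 167), (-110, 167), (-100, 166), (-90, 167), (-80, 136), (-70, 124), (-60, 78), (-50, 142), (-40, 165), (-30, 164), (-20, 168), (-10, 168), (0, 168), (10, 168), (20, 168), (30, 168), (40, 168), (50, 168), (60, 168), (70, 168), (80, 168), (90, 167), (100, 170), (110, 97), (120, 98), (130, 124), (140, 160), (150, 167), (160, 168), (170, 167)]
top th 112.0 circle 485.3118591308594 -186.88018798828125 36.254215240478516 687 ellipse ((484.5828552246094, -187.44387817382812), (67.9896469116211, 71.62263488769531), 25.371177673339844)
[(-180, 139), (-170, 138), (-160, 138), (-150, 138), (-140, 139), (-130, 140), (-120, 138), (-110, 139), (-100, 138), (-90, 137), (-80, 115), (-70, 90), (-60, 104), (-50, 119), (-40, 136), (-30, 132), (-20, 139), (-10, 140), (0, 139), (10, 139), (20, 138), (30, 140), (40, 140), (50, 138), (60, 139), (70, 139), (80, 139), (90, 136), (100, 132), (110, 115), (120, 102), (130, 89), (140, 131), (150, 137), (160, 139), (170, 138)]
top [581.75074093 191.82081594  55.        ]
top [546.37604342 205.83910697  55.        ]
top [563.2136106  199.02971155 128.        ]
[565.94324961 198.34632004 128.        ]
screw [ 560.40708857 -174.01964667   14.        ]
screw [ 518.65852753 -258.36415516   14.        ]
```

```bash
cat >> h.py <<'E'
from scipy.spatial.transform import Rotation as Ro
def st():
    o=get_obs();R=Ro.from_euler('xyz',o["tcp_rot"]).as_matrix();z=R[:,2]
    print("t",round(float(o["time"]),2),"tcp",np.round(o["tool_pos"],1),"jawyaw",round(float(np.degrees(np.arctan2(z[1],z[0]))),1),"xaxis",np.round(R[:,0],3),"F",np.round(o["contact_force"],1),"M",np.round(o["moment"],2),"w",round(float(o["grip_width"]),1),"q",np.round(o["joint_positions"],2))
    return o
E
python3 -c "
from h import *
o=st();print(np.array([564.5,198.7,150])-o['tool_pos'])
print('bottle',plane('top',172,132,160),'orange',plane('top',228,157,120),'red',plane('top',178,273,120))"
```

```text
t 0.1 tcp [ 172.9 -495.3  226.1] jawyaw -70.8 xaxis [-0.     0.001 -1.   ] F [-0.   0.6 -0.9] M [ 0.04 -0.01 -0.02] w 91.9 q [-1.38  0.34  1.52 -0.    1.28 -0.15]
[391.55188254 694.01590012 -76.1265683 ]
bottle [711.3910673  239.89767736 160.        ] orange [679.89084847 143.70255268 120.        ] red [463.42858924 223.49528678 120.        ]
```

carry_out([
  [30, 54, 0, 4],
  [60, 107, 0, 8],
  [90, 160, 0, 12],
  [120, 214, 0, 16],
  [150, 267, 0, 20],
  [180, 320, 0, 24],
  [210, 374, 0, 28],
  [240, 427, 0, 32],
  [270, 480, 0, 36],
  [300, 534, 0, 40],
  [330, 587, 0, 44],
  [360, 640, 0, 49],
  [392, 694, 0, 49],
  [392, 694, 0, 49],
  [392, 694, 0, 49],
  [392, 694, 0, 49],
  [392, 694, 0, 49],
  [392, 694, 0, 49],
  [392, 694, 0, 49],
  [392, 694, 0, 49],
], hand=60)

```text
time: 1.77
tool_pos: [566.5, 204.1, 224.7]
tcp_rot: [2.407, 1.568, 2.031]
contact_force: [-1.1, -0.7, -0.3]
grip_width: 59.9
```

```bash
python3 - <<'E'
from h import *
st();s=capture("side");t=capture("top");cv2.imwrite("pics/s1.png",np.hstack([crop(s,150,70,150,160,3),crop(t,130,140,110,160,3)]))
E
```

```text
t 1.77 tcp [566.5 204.1 224.7] jawyaw -21.5 xaxis [-0.001  0.003 -1.   ] F [-1.1 -0.7 -0.3] M [-0.06 -0.01 -0.02] w 59.9 q [0.22 0.49 1.3  0.   1.35 0.59]
```

View pics/s1.png

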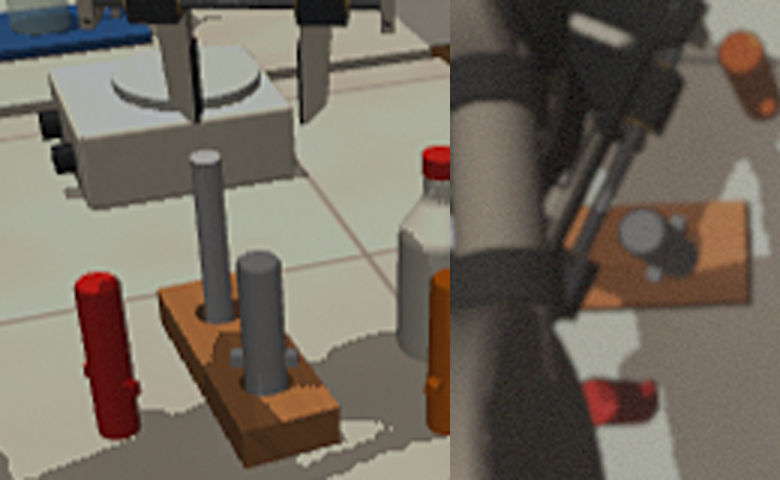

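carry_out([
  [-2, -5, -15, 0],
  [-2, -5, -40, 0],
  [-2, -5, -70, 0],
  [-2, -5, -100, 0],
  [-2, -5, -125, 0],
  [-2, -5, -140, 0],
  [-2, -5, -150, 0],
  [-2, -5, -150, 0],
  [-2, -5, -150, 0],
  [-2, -5, -150, 0],
])

```text
time: 2.7
tool_pos: [563.7, 195.0, 76.2]
tcp_rot: [2.906, 1.57, 2.529]
contact_force: [0.4, -0.3, 0.4]
grip_width: 60.3
```

carry_out([
  [0, 0, 0, 0],
  [0, 0, 0, 0],
  [0, 0, 0, 0],
  [0, 0, 0, 0],
  [0, 0, 0, 0],
  [0, 0, 0, 0],
  [0, 0, 0, 0],
  [0, 0, 0, 0],
], hand=20)

```text
time: 3.37
tool_pos: [563.7, 195.1, 76.4]
tcp_rot: [2.69, 1.57, 2.313]
contact_force: [-0.5, 0.1, 3.0]
grip_width: 29.8
```

```bash
python3 -c "
from h import *
st()"
```

```text
t 3.37 tcp [563.7 195.1  76.4] jawyaw -21.6 xaxis [-0.001  0.001 -1.   ] F [-0.5  0.1  3. ] M [0.03 0.05 0.06] w 29.8 q [0.2  0.62 1.51 0.   1.01 0.58]
```

carry_out([
  [0, 0, 4, 0],
  [0, 0, 8, 0],
  [0, 0, 13, 0],
  [0, 0, 13, 0],
  [0, 0, 13, 0],
  [0, 0, 13, 0],
])

```text
time: 3.87
tool_pos: [563.6, 195.0, 89.3]
tcp_rot: [2.912, 1.57, 2.535]
contact_force: [0.0, 0.3, -3.4]
grip_width: 29.7
```

carry_out([
  [-1, -2, 0, 0],
  [-2, -4, 0, 0],
  [-3, -7, 0, 0],
  [-4, -10, 0, 0],
  [-5, -13, 0, 0],
  [-6, -16, 0, 0],
  [-6, -16, 0, 0],
  [-6, -16, 0, 0],
])

```text
time: 4.53
tool_pos: [557.3, 180.1, 89.7]
tcp_rot: [2.17, 1.568, 1.792]
contact_force: [-0.7, 5.4, 0.6]
grip_width: 29.8
```

```bash
python3 -c "
from h import *
st()"
```

```text
t 4.53 tcp [557.3 180.1  89.7] jawyaw -21.6 xaxis [-0.001  0.003 -1.   ] F [-0.7  5.4  0.6] M [1.25 0.25 0.05] w 29.8 q [0.18 0.59 1.53 0.   1.03 0.56]
```

carry_out([
  [-1, -3, 0, 0],
  [-2, -6, 0, 0],
  [-3, -8, 0, 0],
  [-4, -10, 0, 0],
  [-5, -12, 0, 0],
  [-5, -12, 0, 0],
  [-5, -12, 0, 0],
])

```text
time: 5.12
tool_pos: [552.3, 168.0, 89.7]
tcp_rot: [2.189, 1.568, 1.811]
contact_force: [1.0, 3.7, -3.6]
grip_width: 29.2
```

carry_out([
  [0, 2, 20, 0],
  [0, 2, 50, 0],
  [0, 2, 80, 0],
  [0, 0, 110, 0],
  [0, 0, 130, 0],
  [0, 0, 140, 0],
  [0, 0, 140, 0],
])

```text
time: 5.7
tool_pos: [553.2, 167.6, 232.0]
tcp_rot: [1.087, 1.566, 0.709]
contact_force: [-0.1, -0.9, -2.8]
grip_width: 29.0
```

```bash
python3 - <<'E'
from h import *
st();s=capture("side");t=capture("top");cv2.imwrite("pics/s2.png",np.hstack([crop(s,150,20,150,180,3),crop(t,100,140,110,180,3)]))
E
```

```text
t 5.7 tcp [553.2 167.6 232. ] jawyaw -21.7 xaxis [ 0.003  0.003 -1.   ] F [-0.1 -0.9 -2.8] M [-0.04 -0.1  -0.12] w 29.0 q [0.16 0.43 1.37 0.   1.34 0.54]
```

View pics/s2.png

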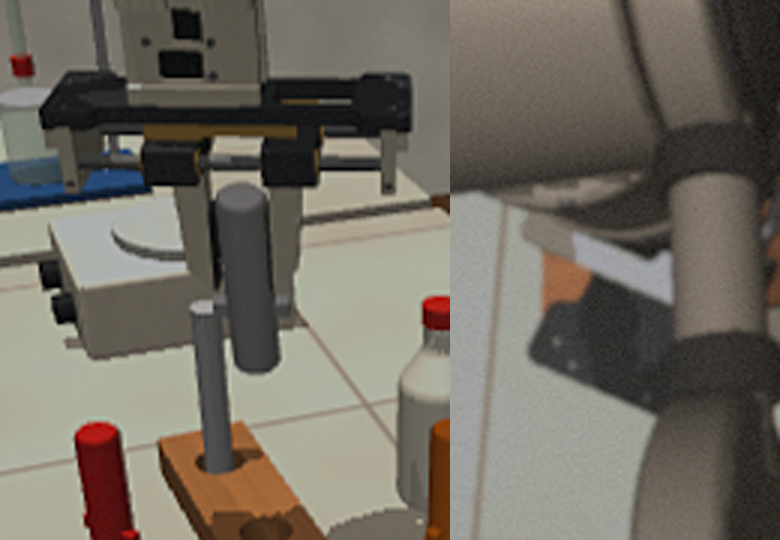

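```bash
cat >> h.py <<'E'
def onplane(n,u,v,p0,nn):
    o,d=ray(n,u,v);return o+d*(np.dot(np.array(p0)-o,nn)/np.dot(d,nn))
E
python3 - <<'E'
from h import *
o=st();R=Ro.from_euler('xyz',o["tcp_rot"]).as_matrix();j=R[:,2]; nn=np.array([-j[1],j[0],0])
T=np.array(o["tool_pos"])
a=onplane("side",231,88,T,j);b=onplane("side",235.3,137.7,T,j)
print(a,b,np.linalg.norm(a-b)); 
for p in(a,b): print("rel n,z",np.dot(p-T,nn),(p-T)[2])
E
```

```text
t 5.8 tcp [551.7 167.5 228.5] jawyaw -21.7 xaxis [-0.003  0.002 -1.   ] F [-0.  -0.4 -2.5] M [-0.03 -0.05  0.01] w 29.4 q [0.16 0.44 1.37 0.   1.33 0.54]
[564.46807801 199.44501053 266.55224843] [570.76904645 216.27077192 160.41964608] 107.6426390092401
rel n,z 34.375213896242755 38.06020607030817
rel n,z 52.33841789046136 -68.07239628705983
```

```bash
python3 - <<'E'
from h import *
o=st();R=Ro.from_euler('xyz',o["tcp_rot"]).as_matrix();j=R[:,2]; nn=np.array([-j[1],j[0],0]);z=np.array([0,0,1])
T=np.array(o["tool_pos"])
for s in(-4,0,4,8):
  for th in(.1,.2,.3,.4):
    a=-nn*np.sin(th)+z*np.cos(th);g=T+19*z+s*nn
    print(s,th,np.round(proj("side",g+32.6*a),1),np.round(proj("side",g-87.4*a),1))
print("meas (231,88) (235.3,137.7)")
E
```

```text
t 5.8 tcp [551.7 167.5 228.5] jawyaw -21.7 xaxis [-0.003  0.002 -1.   ] F [-0.  -0.4 -2.5] M [-0.03 -0.05  0.01] w 29.4 q [0.16 0.44 1.37 0.   1.33 0.54]
-4 0.1 [227.9  89.4] [233.1 149.6]
-4 0.2 [227.7  90.4] [233.5 146.7]
-4 0.3 [227.5  91.6] [233.8 143.5]
-4 0.4 [227.4  92.9] [234.1 140. ]
0 0.1 [228.1  88.5] [233.3 148.5]
0 0.2 [227.9  89.5] [233.7 145.7]
0 0.3 [227.8  90.7] [234.  142.5]
0 0.4 [227.6  92. ] [234.3 139.1]
4 0.1 [228.4  87.6] [233.5 147.5]
4 0.2 [228.2  88.6] [233.9 144.7]
4 0.3 [228.   89.8] [234.2 141.5]
4 0.4 [227.9  91.1] [234.5 138.1]
8 0.1 [228.6  86.7] [233.7 146.5]
8 0.2 [228.5  87.7] [234.1 143.6]
8 0.3 [228.3  88.9] [234.4 140.5]
8 0.4 [228.1  90.2] [234.7 137.1]
meas (231,88) (235.3,137.7)
```

carry_out([
  [-4, -20, 0, 0],
  [-10, -45, 0, -1],
  [-17, -75, 0, -2],
  [-24, -110, 0, -3],
  [-31, -145, 0, -4],
  [-39, -180, 0, -5],
  [-47, -215, 0, -6],
  [-55, -250, 0, -7],
  [-62, -285, 0, -8],
  [-70, -320, 0, -8],
  [-76, -350, 0, -8],
  [-80, -370, 0, -8],
  [-83, -382, -10, -8],
  [-83, -382, -30, -8],
  [-83, -382, -50, -8],
  [-83, -382, -68, -8],
  [-83, -382, -78, -8],
  [-83, -382, -78, -8],
  [-83, -382, -78, -8],
])

```text
time: 7.38
tool_pos: [468.4, -213.8, 149.6]
tcp_rot: [2.932, 1.565, 2.415]
contact_force: [0.1, -0.7, -2.4]
grip_width: 29.0
```

```bash
python3 - <<'E'
from h import *
st();s=capture("side");t=capture("top");cv2.imwrite("pics/s3.png",np.hstack([crop(s,190,250,130,160,3),crop(t,340,190,120,160,3)]));st()
E
```

```text
t 7.38 tcp [ 468.4 -213.8  149.6] jawyaw -29.6 xaxis [-0.004  0.004 -1.   ] F [ 0.1 -0.7 -2.4] M [-0.08 -0.05  0.01] w 29.0 q [-0.58  0.4   1.66  0.    1.08 -0.06]
t 7.48 tcp [ 469.2 -214.5  151.1] jawyaw -29.6 xaxis [-0.001  0.002 -1.   ] F [ 1.2  0.2 -2.8] M [-0.07 -0.    0.01] w 29.6 q [-0.58  0.4   1.66  0.    1.08 -0.06]
```

View pics/s3.png

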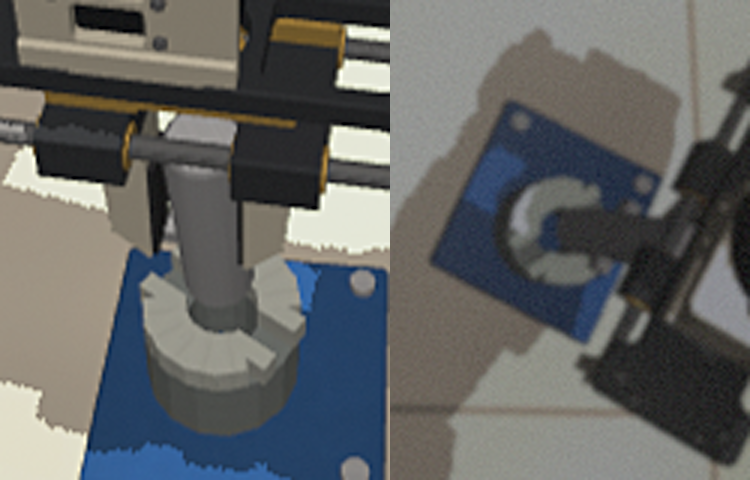

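```bash
python3 - <<'E'
from h import *
T=np.array([469,-214,150.5]);n=np.array([.494,.869,0]);j=np.array([.869,-.494,0]);C=np.array([485,-186.5,62])
for z in(78,82,86):
    p=plane("side",190+218/3,250+305/3,z);d=p-C;print(z,np.round(p,1),"n",d@n,"j",d@j)
# top view: foot far end tip (+n side of foot, upper edge) ~ crop (556,228)
for z in(88,92): 
    p=plane("top",340+(556-390)/3,190+228/3,z);d=p-C;print(z,np.round(p,1),"n",d@n,"j",d@j)
print("bore c", plane("side",190+222/3,250+318/3,62))
for th in(.25,.33,.4):
    a=-n*np.sin(th)+np.array([0,0,np.cos(th)]);f=T+[0,0,19]+5*n-87.4*a;e=np.array([-n[0]*np.cos(th),-n[1]*np.cos(th),-np.sin(th)])*15
    print(th,"low edge",np.round(f+e,1),(f+e-C)@n,np.round((proj("side",f+e)-[190,250])*3),"up edge",np.round((proj("top",f-e)-[340,190])*3+[390,0]))
E
```

```text
78 [ 479.5 -197.7   78. ] n -12.447721143598507 j 0.7680729870043166
82 [ 478.7 -200.3   82. ] n -15.073026925325012 j 1.31640647071149
86 [ 477.9 -202.8   86. ] n -17.69833270705155 j 1.8647399544186154
88 [ 484.5 -174.2   88. ] n 10.45090173649666 j -6.552106895194247
92 [ 484.3 -173.    92. ] n 11.436110087764577 j -7.272001809453467
bore c [ 482.28371979 -194.11368847   62.        ]
0.25 low edge [ 475.  -203.5   81.1] -19.72178809084405 [212. 316.] up edge [563. 220.]
0.33 low edge [ 478.5 -197.4   82. ] -12.686136443813904 [215. 300.] up edge [555. 215.]
0.4 low edge [ 481.5 -192.1   83.2] -6.60250284857801 [218. 285.] up edge [549. 210.]
```

carry_out([
  [1, 1, -5, 0],
  [1, 1, -10, 0],
  [1, 1, -14, 0],
  [1, 1, -18, 0],
  [1, 1, -20, 0],
  [1, 1, -22, 0],
  [1, 1, -22, 0],
  [1, 1, -22, 0],
])

```text
time: 8.15
tool_pos: [470.2, -213.5, 129.1]
tcp_rot: [2.705, 1.568, 2.188]
contact_force: [-0.0, -0.7, -3.4]
grip_width: 29.3
```

```bash
python3 - <<'E'
from h import *
st()
E
```

```text
t 8.15 tcp [ 470.2 -213.5  129.1] jawyaw -29.6 xaxis [-0.001  0.002 -1.   ] F [-0.  -0.7 -3.4] M [-0.09 -0.06  0.01] w 29.3 q [-0.58  0.43  1.69  0.    1.03 -0.06]
```

carry_out([
  [0, 0, -1, 0],
  [0, 0, -2, 0],
  [0, 0, -3, 0],
  [0, 0, -3, 0],
  [0, 0, -3, 0],
])

```text
time: 8.57
tool_pos: [469.9, -213.2, 125.9]
tcp_rot: [2.807, 1.567, 2.289]
contact_force: [-0.5, 0.7, -3.4]
grip_width: 29.2
```

carry_out([
  [0, 0, -1, 0],
  [0, 0, -2, 0],
  [0, 0, -2, 0],
  [0, 0, -2, 0],
])

```text
time: 8.9
tool_pos: [469.8, -213.1, 123.7]
tcp_rot: [2.806, 1.567, 2.289]
contact_force: [-0.7, 1.0, -1.9]
grip_width: 29.4
```

```bash
python3 - <<'E'
from h import *
st();s=capture("side");t=capture("top");cv2.imwrite("pics/s4.png",np.hstack([crop(s,220,290,90,110,4),crop(t,360,210,90,110,4)]))
E
```

```text
t 8.9 tcp [ 469.8 -213.1  123.7] jawyaw -29.6 xaxis [-0.003  0.003 -1.   ] F [-0.7  1.  -1.9] M [0.22 0.09 0.02] w 29.4 q [-0.58  0.44  1.69  0.    1.02 -0.06]
```

View pics/s4.png

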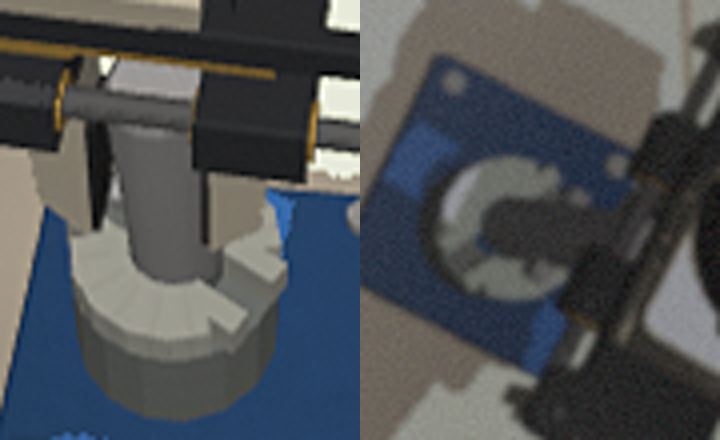

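carry_out([
  [0, 0, -1, 0],
  [0, 0, -2, 0],
  [0, 0, -2, 0],
  [0, 0, -2, 0],
])

```text
time: 9.33
tool_pos: [469.8, -213.0, 121.7]
tcp_rot: [2.799, 1.567, 2.281]
contact_force: [-0.5, 1.7, -1.8]
grip_width: 29.2
```

```bash
python3 - <<'E'
from h import *
st()
# where would slot/bore geometry be: foot upper edge & mouth rim in top crop
for c in ([485,-186.5,62],[484.5,-188,62]):
  q=np.array([proj("top",np.array(c)+15.5*np.array([np.cos(a),np.sin(a),0])) for a in np.arange(0,6.3,.785)]);print(np.round((q-[360,210])*4+[360,0]).tolist())
  q=np.array([proj("side",np.array(c)+15.5*np.array([np.cos(a),np.sin(a),0])) for a in np.arange(0,6.3,.785)]);print(np.round((q-[220,290])*4).tolist())
E
```

```text
t 9.33 tcp [ 469.8 -213.   121.7] jawyaw -29.6 xaxis [-0.003  0.003 -1.   ] F [-0.5  1.7 -1.8] M [0.36 0.21 0.04] w 29.2 q [-0.58  0.44  1.69  0.    1.01 -0.06]
[[509.0, 193.0], [487.0, 202.0], [479.0, 224.0], [489.0, 247.0], [511.0, 257.0], [534.0, 248.0], [542.0, 226.0], [532.0, 203.0], [510.0, 193.0]]
[[220.0, 227.0], [196.0, 205.0], [160.0, 204.0], [134.0, 225.0], [131.0, 257.0], [155.0, 281.0], [192.0, 282.0], [219.0, 259.0], [220.0, 227.0]]
[[513.0, 194.0], [490.0, 203.0], [482.0, 225.0], [492.0, 248.0], [515.0, 258.0], [537.0, 249.0], [546.0, 227.0], [535.0, 204.0], [513.0, 194.0]]
[[221.0, 231.0], [196.0, 209.0], [161.0, 208.0], [134.0, 230.0], [131.0, 262.0], [155.0, 285.0], [192.0, 286.0], [219.0, 263.0], [221.0, 231.0]]
```

carry_out([
  [0, 1, -1, 0],
  [1, 2, -1, 0],
  [2, 3, -2, 0],
  [2, 4, -2, 0],
  [2, 4, -2, 0],
])

```text
time: 9.75
tool_pos: [471.6, -209.8, 120.0]
tcp_rot: [-2.995, 1.568, 2.771]
contact_force: [-3.9, -3.3, 2.5]
grip_width: 29.3
```

```bash
python3 - <<'E'
from h import *
st()
E
```

```text
t 9.75 tcp [ 471.6 -209.8  120. ] jawyaw -29.6 xaxis [-0.003  0.001 -1.   ] F [-3.9 -3.3  2.5] M [-0.63  0.91  0.05] w 29.3 q [-0.57  0.44  1.7  -0.    1.01 -0.05]
```

carry_out([
  [0, 2, 0, 0],
  [1, 4, 0, 0],
  [2, 6, -1, 0],
  [3, 8, -1, 0],
  [3, 8, -1, 0],
  [3, 8, -1, 0],
])

```text
time: 10.25
tool_pos: [474.7, -202.7, 119.1]
tcp_rot: [-2.379, 1.568, -2.895]
contact_force: [-3.3, -3.7, 0.3]
grip_width: 29.3
```

```bash
python3 - <<'E'
from h import *
st();s=capture("side");t=capture("top");cv2.imwrite("pics/s5.png",np.hstack([crop(s,220,290,90,110,4),crop(t,360,210,90,110,4)]))
E
```

```text
t 10.25 tcp [ 474.7 -202.7  119.1] jawyaw -29.6 xaxis [-0.003 -0.001 -1.   ] F [-3.3 -3.7  0.3] M [-0.92  0.58 -0.02] w 29.3 q [-0.55  0.44  1.7  -0.    1.   -0.03]
```

View pics/s5.png

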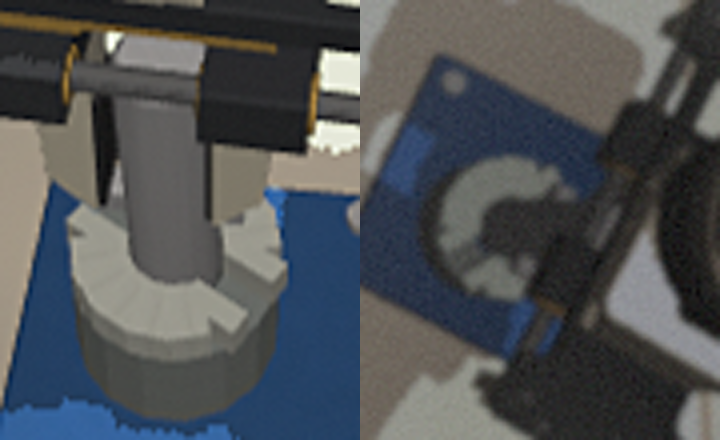

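carry_out([
  [1, 2, 0, 0],
  [2, 4, 0, 0],
  [3, 6, 0, 0],
  [4, 8, 0, 0],
  [4, 8, 0, 0],
  [4, 8, 0, 0],
])

```text
time: 10.85
tool_pos: [478.6, -195.5, 119.3]
tcp_rot: [-1.923, 1.567, -2.44]
contact_force: [-3.6, -4.0, 0.3]
grip_width: 29.2
```

```bash
python3 - <<'E'
from h import *
st()
E
```

```text
t 10.85 tcp [ 478.6 -195.5  119.3] jawyaw -29.6 xaxis [-0.003 -0.002 -1.   ] F [-3.6 -4.   0.3] M [-1.05  0.78  0.02] w 29.2 q [-0.53  0.44  1.7  -0.    1.01 -0.02]
```

carry_out([
  [0, 1, 0, 0],
  [1, 2, 0, 0],
  [1, 3, 0, 0],
  [2, 4, 0, 0],
  [2, 4, 0, 0],
  [2, 4, 0, 0],
])

```text
time: 11.35
tool_pos: [480.4, -192.5, 119.5]
tcp_rot: [-1.692, 1.566, -2.209]
contact_force: [-4.4, -5.1, 1.4]
grip_width: 29.8
```

carry_out([
  [0, 0, -1, 0],
  [0, 0, -2, 0],
  [0, 0, -3, 0],
  [0, 0, -3, 0],
  [0, 0, -3, 0],
])

```text
time: 11.77
tool_pos: [480.3, -192.6, 116.2]
tcp_rot: [-1.749, 1.565, -2.265]
contact_force: [-3.1, -3.1, -2.0]
grip_width: 29.3
```

```bash
python3 - <<'E'
from h import *
st();s=capture("side");t=capture("top");cv2.imwrite("pics/s6.png",np.hstack([crop(s,220,270,90,120,4),crop(t,360,210,90,120,4)]))
E
```

```text
t 11.77 tcp [ 480.3 -192.6  116.2] jawyaw -29.6 xaxis [-0.003 -0.004 -1.   ] F [-3.1 -3.1 -2. ] M [-0.94  0.54 -0.01] w 29.3 q [-0.53  0.45  1.7  -0.01  1.   -0.01]
```

View pics/s6.png

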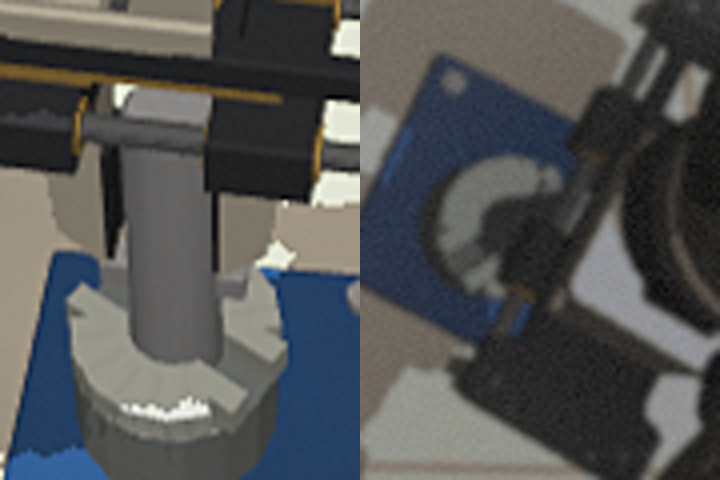

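carry_out([
  [0, 1, -1, 0],
  [0, 1, -2, 0],
  [1, 1, -3, 0],
  [1, 2, -4, 0],
  [1, 2, -5, 0],
  [1, 2, -6, 0],
  [1, 2, -6, 0],
  [1, 2, -6, 0],
])

```text
time: 12.53
tool_pos: [481.1, -191.1, 110.5]
tcp_rot: [-1.667, 1.564, -2.183]
contact_force: [-5.6, -5.5, -0.1]
grip_width: 29.7
```

```bash
python3 - <<'E'
from h import *
st()
E
```

```text
t 12.53 tcp [ 481.1 -191.1  110.5] jawyaw -29.6 xaxis [-0.004 -0.005 -1.   ] F [-5.6 -5.5 -0.1] M [-1.3   1.04  0.03] w 29.7 q [-0.52  0.45  1.7  -0.01  0.98 -0.  ]
```

carry_out([
  [0, 0, -1, 0],
  [0, 0, -2, 0],
  [0, 0, -3, 0],
  [0, 0, -4, 0],
  [0, 0, -5, 0],
  [0, 0, -6, 0],
  [0, 0, -7, 0],
  [0, 0, -8, 0],
  [0, 0, -8, 0],
])

```text
time: 13.28
tool_pos: [481.1, -191.3, 102.6]
tcp_rot: [-1.65, 1.564, -2.166]
contact_force: [-3.7, -3.0, -1.2]
grip_width: 29.6
```

```bash
python3 - <<'E'
from h import *
st()
E
```

```text
t 13.28 tcp [ 481.1 -191.3  102.6] jawyaw -29.6 xaxis [-0.004 -0.006 -1.   ] F [-3.7 -3.  -1.2] M [-0.93  0.72  0.  ] w 29.6 q [-0.52  0.47  1.71 -0.01  0.96 -0.  ]
```

carry_out([
  [0, 0, -1, 0],
  [0, 0, -2, 0],
  [0, 0, -3, 0],
  [0, 0, -4, 0],
  [0, 0, -5, 0],
  [0, 0, -6, 0],
  [0, 0, -7, 0],
  [0, 0, -7, 0],
])

```text
time: 13.95
tool_pos: [481.0, -191.3, 95.4]
tcp_rot: [-1.662, 1.564, -2.177]
contact_force: [-2.8, -3.5, -1.0]
grip_width: 29.4
```

carry_out([
  [0, 0, -1, 0],
  [0, 0, -1, 0],
  [0, 0, -2, 0],
  [0, 0, -2, 0],
  [0, 0, -2, 0],
])

```text
time: 14.37
tool_pos: [481.0, -191.3, 93.4]
tcp_rot: [-1.672, 1.564, -2.187]
contact_force: [-3.1, -4.8, -1.5]
grip_width: 29.7
```

```bash
python3 - <<'E'
from h import *
st()
E
```

```text
t 14.37 tcp [ 481.  -191.3   93.4] jawyaw -29.6 xaxis [-0.004 -0.006 -1.   ] F [-3.1 -4.8 -1.5] M [-0.89  0.67  0.  ] w 29.7 q [-0.52  0.48  1.72 -0.01  0.94 -0.  ]
```

carry_out([
  [0, 0, -1, 0],
  [0, 0, -1, 0],
  [0, 0, -2, 0],
  [0, 0, -2, 0],
])

```text
time: 14.7
tool_pos: [481.1, -191.4, 93.2]
tcp_rot: [-1.507, 1.564, -2.022]
contact_force: [-7.7, -0.6, 15.1]
grip_width: 29.5
```

carry_out([
  [0, 0, -1, 0],
  [0, 0, -1, 0],
  [0, 0, -2, 0],
  [0, 0, -2, 0],
])

```text
time: 15.03
tool_pos: [481.1, -191.3, 93.1]
tcp_rot: [-1.387, 1.564, -1.903]
contact_force: [-9.5, -1.1, 17.4]
grip_width: 29.7
```

```bash
python3 - <<'E'
from h import *
st()
E
```

```text
t 15.03 tcp [ 481.1 -191.3   93.1] jawyaw -29.5 xaxis [-0.002 -0.007 -1.   ] F [-9.5 -1.1 17.4] M [-0.32  1.82  0.05] w 29.7 q [-0.52  0.48  1.72 -0.01  0.94 -0.  ]
```

carry_out([
  [0, 0, -2, -2],
  [0, 0, -2, -4],
  [0, 1, -2, -7],
  [-1, 1, -2, -10],
  [-1, 1, -2, -13],
  [-1, 1, -2, -16],
  [-1, 1, -2, -19],
  [-1, 1, -2, -20],
  [-1, 1, -2, -20],
])

```text
time: 15.78
tool_pos: [479.6, -189.6, 92.6]
tcp_rot: [-1.519, 1.564, -2.384]
contact_force: [-8.2, -0.1, 14.9]
grip_width: 29.6
```

```bash
python3 - <<'E'
from h import *
st()
E
```

```text
t 15.78 tcp [ 479.6 -189.6   92.6] jawyaw -49.5 xaxis [-0.005 -0.005 -1.   ] F [-8.2 -0.1 14.9] M [0.07 1.77 0.13] w 29.6 q [-0.52  0.48  1.73 -0.01  0.94  0.35]
```

carry_out([
  [-1, 0, -2, -2],
  [-1, 0, -3, -4],
  [-1, 0, -3, -6],
  [-1, 0, -3, -8],
  [-1, 0, -3, -10],
  [-1, 0, -3, -12],
  [-1, 0, -3, -12],
])

```text
time: 16.37
tool_pos: [478.4, -188.7, 89.2]
tcp_rot: [-1.781, 1.564, -2.857]
contact_force: [-1.8, -0.0, -2.3]
grip_width: 29.5
```

```bash
python3 - <<'E'
from h import *
st()
E
```

```text
t 16.37 tcp [ 478.4 -188.7   89.2] jawyaw -61.6 xaxis [-0.007 -0.002 -1.   ] F [-1.8 -0.  -2.3] M [-0.03  0.46 -0.  ] w 29.5 q [-0.52  0.48  1.73 -0.01  0.93  0.56]
```

Force vanished and it dropped: the lugs are in the slot. Pushing down to the floor (about 7 mm more).

carry_out([
  [0, 0, -1, 0],
  [0, 0, -2, 0],
  [0, 0, -3, 0],
  [0, 0, -4, 0],
  [0, 0, -5, 0],
  [0, 0, -6, 0],
  [0, 0, -6, 0],
  [0, 0, -6, 0],
])

```text
time: 17.03
tool_pos: [478.4, -188.7, 83.0]
tcp_rot: [-1.813, 1.564, -2.888]
contact_force: [-1.9, -1.3, -3.8]
grip_width: 29.3
```

carry_out([
  [0, 0, -1, 0],
  [0, 0, -2, 0],
  [0, 0, -3, 0],
  [0, 0, -3, 0],
  [0, 0, -3, 0],
])

```text
time: 17.45
tool_pos: [478.8, -188.7, 82.2]
tcp_rot: [-1.607, 1.565, -2.682]
contact_force: [-6.9, 1.8, 18.9]
grip_width: 29.6
```

```bash
python3 - <<'E'
from h import *
st()
E
```

```text
t 17.45 tcp [ 478.8 -188.7   82.2] jawyaw -61.6 xaxis [-0.005 -0.003 -1.   ] F [-6.9  1.8 18.9] M [0.4  1.47 0.03] w 29.6 q [-0.52  0.49  1.74 -0.01  0.92  0.56]
```

carry_out([
  [0, 0, 0, 0],
  [0, 0, 0, 0],
  [0, 0, 0, 0],
  [0, 0, 0, 0],
  [0, 0, 0, 0],
  [0, 0, 0, 0],
], hand=60)

```text
time: 17.95
tool_pos: [478.8, -188.6, 81.9]
tcp_rot: [-1.661, 1.565, -2.737]
contact_force: [-0.1, 1.8, -0.0]
grip_width: 59.5
```

carry_out([
  [0, 0, 5, 0],
  [0, 0, 20, 0],
  [0, 0, 45, 0],
  [0, 0, 75, 0],
  [0, 0, 105, 0],
  [0, 0, 130, 0],
  [0, -30, 140, 0],
  [0, -60, 140, 0],
  [0, -90, 140, 0],
  [0, -120, 140, 0],
  [0, -130, 140, 0],
  [0, -130, 140, 0],
])

```text
time: 18.95
tool_pos: [478.4, -320.8, 221.6]
tcp_rot: [-1.653, 1.565, -2.732]
contact_force: [-0.5, -0.0, 0.5]
grip_width: 60.2
```

```bash
python3 - <<'E'
from h import *
st();s=capture("side");t=capture("top");cv2.imwrite("pics/s7.png",np.hstack([crop(s,200,240,120,160,3),crop(t,330,190,120,160,3)]))
E
```

```text
t 18.95 tcp [ 478.4 -320.8  221.6] jawyaw -61.8 xaxis [-0.006 -0.002 -1.   ] F [-0.5 -0.   0.5] M [-0.03 -0.    0.  ] w 60.2 q [-0.72  0.44  1.38 -0.01  1.32  0.36]
```

View pics/s7.png

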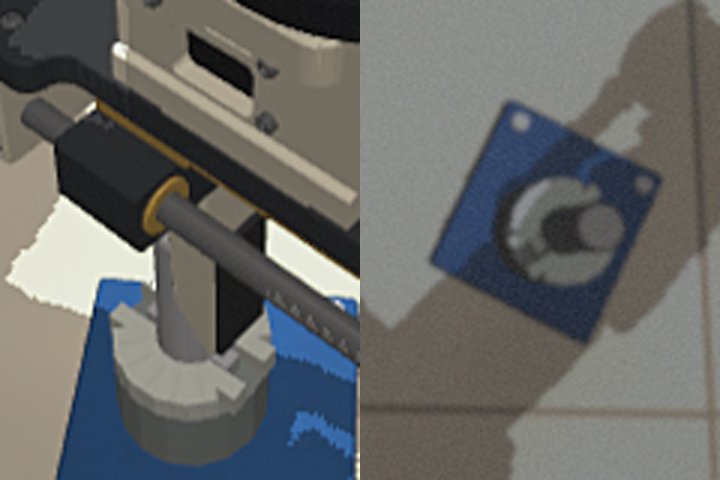

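```bash
python3 - <<'E'
from h import *
print(plane("top",330+242/3,190+226/3,134))
print(close_job())
E
```

```text
[ 484.55901135 -187.25698915  134.        ]
the job is handed in; nothing more can be done
None
```

The keyed post is home in the blue base's socket with its lugs in the slot. I released it, moved the arm clear, and handed the job in after 19 s of the 72 s allowed.

- **Leaning start:** I gripped the post in the rack and pivoted it against the hole's rim until it leaned about 0.3 rad. I then put its lower edge into the mouth first, straightened it and slid it down until the lugs rested on the ring.
- **Turning home:** I turned it about 32° while pressing down with roughly 15 N. The upward force then vanished and the tool began to drop.
- **Home check:** The tool went from 93.1 mm with the lugs on the ring to 82.2 mm at the floor. That is a 10.9 mm drop against the 11 mm expected, and the floor then pushed back with about 19 N.
- **After release:** The top view shows the post upright. Its top, cast onto 134 mm (its height when home), lies at (484.6, -187.3), within about 1 mm of the mouth centre I measured. The tool's contact force reads about zero.
- **Disagreements:** In the first pictures the two cameras placed the mouth centre about 3 mm apart; I settled it by feel as the post went in. In the last side view the gripper partly hid the post, so the flush lugs rest mainly on the drop and the floor contact.
- **Not checked:** I did not move to the plain post or any of the glassware and bottles. I also took no final picture of them.

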